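Give the staining jars back their own lids

TASK

The steel lids of the three white staining jars (round, square and oblong) have been mixed up: each lies loose on a jar of another shape, so the stains would dry out. Put every lid on the jar it was made for, so that it drops in and closes flush all round; the empty steel tray is free to set a lid down on meanwhile. Leave the jars standing where they are and do not knock over the bottles that stand among them.

Things in the scene. Friction and masses are not known exactly. Their poses are not given: they have to be found in the camera images.
- jar_round: Loose open white ceramic jar, 0.6 to 0.9 kg, walls 4.5 mm. Round: 95 mm outside diameter, mouth 86 mm, 75 mm high. Origin: centre of its underside, z up. At the start a lid that is not its own lies on it.
- jar_square: Loose open white ceramic jar, 0.6 to 0.9 kg, walls 4.5 mm. Square: 75 x 75 mm outside, mouth 66 x 66 mm, 68 mm high; x and y axes parallel to its sides. Origin: centre of its underside, z up. At the start a lid that is not its own lies on it.
- jar_long: Loose open white ceramic jar, 0.6 to 0.9 kg, walls 4.5 mm. Oblong: 115 mm long (x axis) by 53 mm wide (y axis) outside, mouth 106 x 44 mm, 60 mm high. Origin: centre of its underside, z up. At the start a lid that is not its own lies on it.
- lid_round: Steel lid, black round knob 18 mm in diameter. Round flange, 97 mm in diameter; fits at any turn. Plug below: 10 mm deep, 2.5 mm play all round, tapering 4.5 mm a side, self-centres from 6 mm off. Dome to 6 mm, knob to 36 mm above origin: grip at 28. 0.08-0.18 kg. Origin: centre of flange underside, z up; home it is at its jar's rim height, on the tray floor or a wrong jar 10 mm higher.
- lid_square: Steel lid, black square knob 18 x 18 mm. Square flange 77 mm (x, y); fits 4 ways; on the round jar it lies at rim height. Plug below: 10 mm deep, 2.5 mm play all round, tapering 4.5 mm a side, self-centres from 6 mm off. Dome to 6 mm, knob to 36 mm above origin: grip at 28. 0.08-0.18 kg. Origin: centre of flange underside, z up; home it is at its jar's rim height, on the tray floor 10 mm higher.
- lid_long: Steel lid, black bar handle 70 (x) x 16 mm (y) on posts. Flange 117 (x) x 55 mm (y); fits 2 ways. Plug below: 10 mm deep, 2.5 mm play all round, tapering 4.5 mm a side, self-centres from 6 mm off. Dome to 6 mm, bar (22) to 36 mm above origin: grip at 28. 0.08-0.18 kg. Origin: centre of flange underside, z up; home it is at its jar's rim height, on the tray floor or a wrong jar 10 mm higher.
- steel_tray: Empty shallow stainless steel tray, 134 mm (x axis) by 114 mm (y axis) over the rim, 12 mm high, floor 3 mm thick, fixed to the desk; free as a place to set one lid down. Origin: centre of its underside.
- stain_violet: Clear dropper bottle, medium, 36 mm in diameter, 117 mm high. Loose bystander standing on the desk. Origin: centre of its underside, z up.
- stain_iodine: Amber dropper bottle, the largest, 42 mm in diameter, 129 mm high. Loose bystander standing on the desk. Origin: centre of its underside, z up.
- oil_bottle: Small brown bottle with a screw cap, 26 mm in diameter, 59 mm high. Loose bystander standing on the desk. Origin: centre of its underside, z up.

How it is judged:
At the end, for the whole second after the job is handed in: Each lid sits on the jar of its own shape: origin within 8 mm of the jar's axis and no more than 3 mm above (4 mm below) the rim's height, tilted less than 0.06 rad, at rest; jars (tilt under 0.06 rad) and bottles (under 0.2 rad) upright (z of lid_round in the frame of jar_round between 0.071 and 0.078 m and horizontal distance between lid_round and jar_round below 0.008 m and angle between each of lid_round, jar_round, lid_square, jar_square, lid_long, jar_long's own z axis and vertical below 0.06 rad and linear speed of each of lid_round, lid_square, lid_long below 0.02 m/s and z of lid_square in the frame of jar_square between 0.064 and 0.071 m and horizontal distance between lid_square and jar_square below 0.008 m and z of lid_long in the frame of jar_long between 0.056 and 0.063 m and horizontal distance between lid_long and jar_long below 0.008 m and angle between each of stain_violet, stain_iodine, oil_bottle's own z axis and vertical below 0.2 rad); the robot touches nothing.
It fails at once if a jar is tipped by more than 23 degrees (angle between any of jar_round, jar_square, jar_long's own z axis and vertical above 0.4 rad).
It fails at once if a jar is shifted by more than 60 mm (distance of any of jar_round, jar_square, jar_long from where it was at the start of the episode above 0.06 m).
It fails at once if a bottle is knocked over (angle between any of stain_violet, stain_iodine, oil_bottle's own z axis and vertical above 0.7 rad).
It also fails if it takes over 106 s, if anything falls off the work surface, if the arm or the gripper's body presses on something with over 40 N, if the wrist force passes 120 N, or if a joint passes its speed limit or range.

ROBOT

A 6-joint arm with a two-finger parallel gripper is mounted at the origin on a cart in front of the work surface, level with it; the furniture and walls round the work are solid. World frame = base frame: x ahead of the robot, y to its left, z up, the work surface at z = 0. Lengths are in m, angles in rad, forces in N, time in s.
With the tool pointing down it reaches from about 0.25 to 0.775 m from the base axis. Payload 4 kg.
Tool frame: the origin (TCP) lies on the centre line of the jaws, within the pads' length; the fingertips stand 14 mm ahead of it and the grasp point (between the pads) lies 5 mm behind it (robot.tcp_to_tips is the distance from the TCP to the fingertips, in m); z points along the fingers, y is the line along which they close (so a half turn about z gives the same grasp; the last joint's range is limited). The gripper opens to 94 mm and grips with 3 to 60 N. Pads are 16 mm wide; open, the fingers measure 119 mm over their backs; the gripper's body (75 mm by 177 mm) begins 78 mm behind the grasp point.
Start: joints at [-1.275, 0.087, 1.371, -0, 1.684, -0.103], TCP at [0.214, -0.507, 0.22] pointing down, gripper open.
Joint ranges: [-3.1, 3.1], [-0.76, 2.03], [0.27, 2.55], [-1.08, 4.22], [0.17, 2.65], [-2.57, 2.57]. Speed limits (rad/s): [2.79, 2.79, 3.14, 3.14, 3.14, 3.14].

INTERFACE

Orientations are given as [roll, pitch, yaw] about the fixed x, y, z axes, in that order (R = Rz(yaw) Ry(pitch) Rx(roll)).
In Python, from bench import robot gives the robot as it stands.
- The arm moves only by the tool carry_out, never from a script. Its argument "increments" is a list of rows, each a list of 3 entries, a list of its own where there are three numbers: the closure in counts, from 0 (fully open) to 255 (shut), then the shift along the tool's x, y, z in mm, then the turn about the tool's z in degrees. In form: [[fingers, [dx, dy, dz], twist], ...]. A call has 1 to 8 rows; each row shifts and turns the commanded pose from where the row before left it, along the tool's axes as they then stand; what a row does not reach is not made up. A row lasts 1/10 s, in which the tool goes at most 50 mm and 8.59 degrees, less where a joint would pass 70% of its speed; a pose out of reach is approached as far as the arm can. A call with a gripper value outside its range is refused whole. The fingers move at their own pace and stop on an object; the grip force is fixed at half the most. Time passes only in rows, so rows that do not move let the fingers close. It gives the time, the measured TCP pose, the force, the opening and the grip force at its end, in the units of the state.
- robot.get_obs(): the state, without advancing time (a new reading comes with each control period).
- robot.snapshot(name): name is "scene" or "top"; returns the picture (420x560x3 uint8, blue, green, red); there is no depth.
- robot.get_calibration(name): a dict with "vfov" (degrees; the focal length in pixels is half the picture's height over the tangent of half this angle, whatever the lens; pixels are square), "cx", "cy" (the principal point, pixels), "k1" (the pictures are not rectified: a ray, as slopes to the right and down, at radius r is drawn at 1 + k1 r^2 times it, then the intrinsics apply), "T" (4x4, takes a point from camera to world coordinates). Camera axes: x right, y down, z forward; pixel columns grow to the right and rows downward; lengths in m; the calibration is good to about 2 mm. A picture is of the moment at which its call begins. get_calibration takes no time and is no camera call.
- robot.close_job(): hands the job in; it is judged then, once.
The state is a dict: "time": time; "joint_positions": joint angles; "qvel": joint speeds; "joint_torque": joint torques, N m; "tool_pos": TCP position; "ee_rot": TCP orientation; "wrist_force": force on the tool from outside, world axes, zero at the start; "wrist_torque": the same for the moment, N m; "width": finger opening in m; "finger_force": force on a finger pad.
Only numpy, scipy, OpenCV 4.12 (cv2) and the standard library are available. Lean on these libraries where they do the work, as an engineer would, in place of code of your own. Each camera call takes 0.05 s, during which the arm holds its last target. There are 200 camera calls.

## Working session

There is one attempt and no reset: what is moved stays moved. The work goes in short steps, Python scripts to look and compute and a tool call to move; the robot and the scene stay as the last step left them, time stands still between calls to the robot, and variables do not carry over. Pictures are saved under pics/ and viewed, at most 14 in all, crops included, and the job is handed in when it is done.

Besides the shell and the picture viewer there is one more tool, called in YAML: its name, and indented under it one key for each argument. carry_out: Moves the arm, as the interface text tells. Its arguments: {"type":"object","properties":{"increments":{"type":"array","items":{"type":"array"}}},"required":["increments"]}

```bash
mkdir -p pics; ls; cat > h.py <<'E'
import numpy as np, cv2
from bench import robot
np.set_printoptions(precision=4,suppress=True)
E
python3 - <<'E'
from h import *
for n in("scene","top"):
    cv2.imwrite(f"pics/{n}0.png",robot.snapshot(n)); c=robot.get_calibration(n); print(n,c)
print(robot.get_obs())
E
```

```text
pics
scene {'vfov': 49.33483552757842, 'cx': 275.0714180269821, 'cy': 209.44283056762583, 'k1': -0.0682664212001779, 'T': array([[-0.8388, -0.3447,  0.4215,  0.1727],
       [-0.5441,  0.4995, -0.6742,  0.6169],
       [ 0.0219, -0.7948, -0.6065,  0.5988],
       [ 0.    ,  0.    ,  0.    ,  1.    ]])}
top {'vfov': 57.12811563420945, 'cx': 282.67122174734476, 'cy': 206.45354290467657, 'k1': -0.032121705250735766, 'T': array([[ 0.0187, -0.992 ,  0.1247,  0.4452],
       [-0.9996, -0.021 , -0.0173,  0.0465],
       [ 0.0198, -0.1243, -0.992 ,  0.9318],
       [ 0.    ,  0.    ,  0.    ,  1.    ]])}
{'time': 0.1, 'joint_positions': array([-1.2751,  0.0879,  1.3721,  0.    ,  1.6836, -0.1031]), 'qvel': array([ 0.0005, -0.0032, -0.0028, -0.0008, -0.0011,  0.0006]), 'joint_torque': array([  0.0024, -34.1253, -30.3301,   0.072 ,   0.0304,  -0.0001]), 'tool_pos': array([ 0.2134, -0.5064,  0.2184]), 'ee_rot': array([-3.1396, -0.0002,  0.3988]), 'wrist_force': array([0.2903, 0.0617, 0.8096]), 'wrist_torque': array([-0.0396,  0.0153, -0.0038]), 'finger_force': 0.0, 'width': 0.09377980761196518}
```

View pics/top0.png

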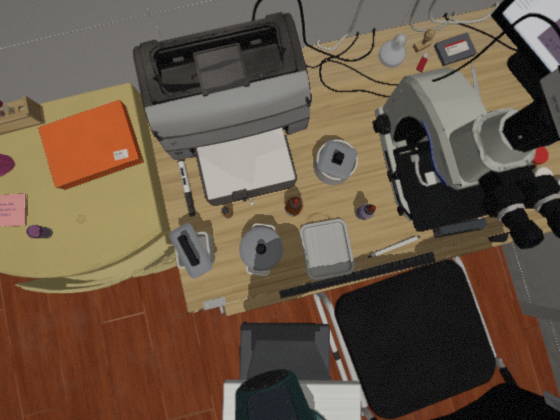

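View pics/scene0.png

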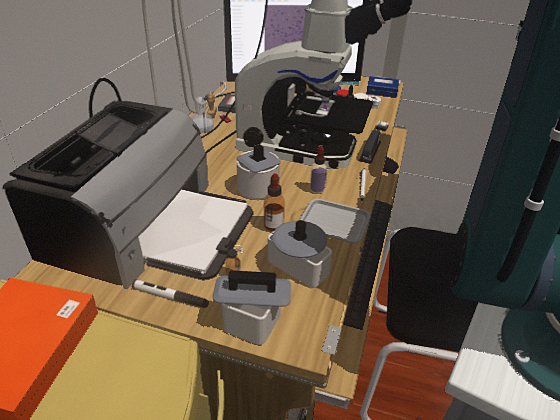

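The top view shows lid_long on the square jar (190,250), lid_round on the long jar (262,250) and lid_square on the round jar (338,160). The empty tray is at (327,248). The bottles are iodine (294,205), violet (367,211) and oil (227,211). I'll enlarge both views to pick exact pixels.

```bash
python3 - <<'E'
from h import *
def crop(src,x,y,w,h,s,out):
    a=cv2.imread(src)[y:y+h,x:x+w]; a=cv2.convertScaleAbs(cv2.resize(a,None,fx=s,fy=s,interpolation=cv2.INTER_CUBIC),alpha=1.4)
    for i in range(0,w,20):
        cv2.line(a,(i*s,0),(i*s,6),(0,0,255),1); cv2.putText(a,str(x+i),(i*s,16),0,.35,(0,0,255),1)
    for i in range(0,h,20):
        cv2.line(a,(0,i*s),(6,i*s),(0,0,255),1); cv2.putText(a,str(y+i),(8,i*s+4),0,.35,(0,0,255),1)
    cv2.imwrite(out,a)
crop("pics/top0.png",165,135,220,150,3,"pics/topc.png") if 0 else crop("pics/top0.png",165,137,200,148,4,"pics/topc.png")
crop("pics/scene0.png",205,125,165,220,3,"pics/scenec.png") if 0 else crop("pics/scene0.png",205,125,200,200,3,"pics/scenec.png")
E
```

```text
(no output)
```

View pics/topc.png

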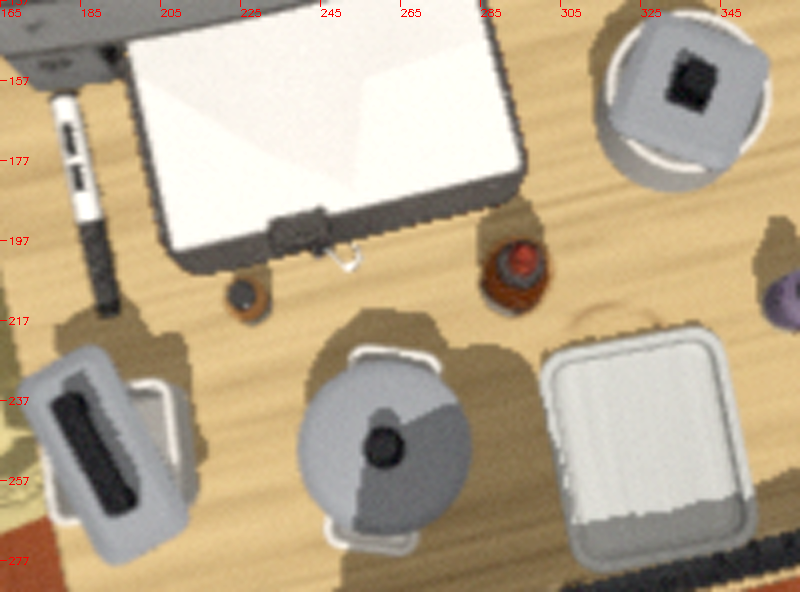

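View pics/scenec.png

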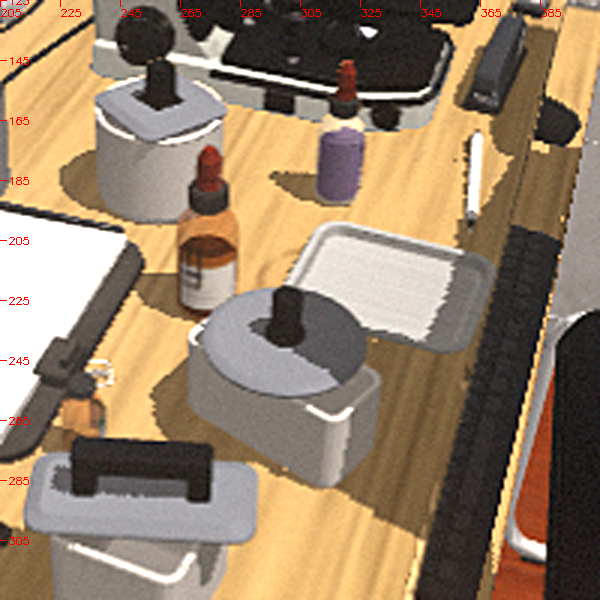

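The zoomed views give usable pixels for the knob tops, rim and flange corners and tray corners. Next I triangulate the knobs and project the outlines.

```bash
cat >> h.py <<'E'
def K(c):
    f=210/np.tan(np.radians(c["vfov"]/2)); return f
def ray(n,uv):
    c=robot.get_calibration(n); f=K(c); d=np.array([(uv[0]-c["cx"])/f,(uv[1]-c["cy"])/f]); s=d.copy()
    for _ in range(20): s=d/(1+c["k1"]*(s@s))
    T=c["T"]; v=T[:3,:3]@np.array([*s,1]); return T[:3,3],v/np.linalg.norm(v)
def tri(a,b):
    o1,d1=ray("top",a);o2,d2=ray("scene",b)
    t=np.linalg.lstsq(np.c_[d1,-d2],o2-o1,rcond=None)[0]; p,q=o1+t[0]*d1,o2+t[1]*d2
    return (p+q)/2,np.linalg.norm(p-q)
def plane(n,uv,z):
    o,d=ray(n,uv); return (o+d*(z-o[2])/d[2])[:2]
def proj(n,P):
    c=robot.get_calibration(n); f=K(c); T=c["T"]; p=(np.atleast_2d(P)-T[:3,3])@T[:3,:3]; s=p[:,:2]/p[:,2:]
    s=s*(1+c["k1"]*(s**2).sum(1,keepdims=True)); return s*f+[c["cx"],c["cy"]]
tc=lambda x,y:(165+x/4-.375,137+y/4-.375)
sc=lambda x,y:(205+x/3-.33,125+y/3-.33)
E
python3 - <<'E'
from h import *
for n,a,b in [("round knob",tc(384,446),sc(288,292)),("sq knob",tc(697,73),sc(162,63)),("long bar",tc(92,453),sc(142,446)),
  ("iodine",tc(525,252),sc(209,150)),("violet",(371,207),sc(346,64)),("oil",tc(242,292),(230.5,250)),
  ("long jar end near",tc(375,552),None),("printer front-right top",(308,73),(197,130)),("printer right front lower",(308,125),None),("eyep",(537,228),(407,10)),
  ("tray nearR",tc(757,535),sc(497,262)),("tray TL",tc(541,355),sc(287,283)) ]:
  if b is not None: print(n,*tri(a,b))
P=lambda L,z:np.array([plane("top",tc(*p),z) for p in L])
print("long flange corners TL,TR,BR,BL",P([(20,385),(98,345),(190,520),(113,565)],.078+.002))
print("sq flange",P([(660,12),(771,60),(725,172),(610,122)],.077))
print("round flange l,r,t,b",P([(298,445),(472,445),(385,357),(385,536)],.072))
print("round rim l,r,t,b",P([(606,90),(771,90),(690,9),(690,171)],.075))
print("sq jar TR, BL, ",P([(173,379),(52,524)],.068), "right edge pts",P([(160,381),(176,400),(190,480)],.068),P([(45,460),(55,520)],.068))
print("long jar top end, bottom end",P([(350,346),(441,358)],.06),P([(326,545),(417,553)],.06), P([(326,520),(418,535)],.06))
print("tray TL TR BR BL",P([(541,355),(713,325),(757,535),(578,571)],.012))
E
```

```text
round knob [0.4583 0.077  0.1087] 0.0007049973140389192
sq knob [ 0.6621 -0.0892  0.1147] 0.0038897687763267503
long bar [0.4517 0.2297 0.1163] 0.00010805335317761945
iodine [0.5604 0.0044 0.1284] 0.0018962188656525328
violet [ 0.5493 -0.1569  0.1192] 0.002014504475428685
oil [0.545  0.1617 0.063 ] 0.0012723508134707489
printer front-right top [ 0.811  -0.0292  0.1429] 0.05339488966277449
eyep [ 0.4824 -0.3484  0.3714] 0.01926459486572242
tray nearR [ 0.4104 -0.1417  0.0123] 0.0032589824535514157
tray TL [ 0.5108 -0.012   0.0337] 0.008136157673949526
long flange corners TL,TR,BR,BL [[0.4884 0.2792]
 [0.5114 0.2374]
 [0.4169 0.1828]
 [0.3919 0.2236]]
sq flange [[ 0.7093 -0.0732]
 [ 0.6827 -0.137 ]
 [ 0.6169 -0.1104]
 [ 0.6442 -0.045 ]]
round flange l,r,t,b [[0.4588 0.1261]
 [0.4607 0.0298]
 [0.5086 0.0792]
 [0.41   0.0767]]
round rim l,r,t,b [[ 0.6632 -0.0428]
 [ 0.6656 -0.1373]
 [ 0.7122 -0.0908]
 [ 0.6174 -0.0908]]
sq jar TR, BL,  [[0.4942 0.1974]
 [0.4127 0.2608]] right edge pts [[0.4929 0.2046]
 [0.4825 0.1952]
 [0.4384 0.1856]] [[0.4478 0.2664]
 [0.415  0.2592]]
long jar top end, bottom end [[0.5153 0.0996]
 [0.5096 0.048 ]] [[0.4039 0.1099]
 [0.4004 0.0591]] [[0.4177 0.1103]
 [0.4104 0.0588]]
tray TL TR BR BL [[ 0.5161 -0.0116]
 [ 0.5362 -0.1149]
 [ 0.4119 -0.1411]
 [ 0.3892 -0.0351]]
```

carry_out:
  increments:
    - [0, [14, -40, -6], 0]
    - [0, [14, -40, -6], 0]
    - [0, [14, -40, -6], 0]
    - [0, [14, -40, -6], 0]
    - [0, [14, -40, -6], 0]
    - [0, [14, -40, -6], 0]
    - [0, [0, 0, 0], -8]
    - [0, [0, 0, 0], -8]

```text
time: 0.9
tool_pos: [0.1978, -0.252, 0.2559]
ee_rot: [3.139, 0.0, 0.685]
wrist_force: [-1.3, 0.2, -0.3]
width: 0.0939
finger_force: 0.0
```

```bash
cat >> h.py <<'E'
def to(x,y,z,yawdeg):
    "tool-frame shift (mm, along present axes) and twist (deg) from measured pose to target"
    o=robot.get_obs(); p=o["tool_pos"]; w=o["ee_rot"][2]; d=np.array([x,y,z])-p
    t=-((yawdeg-np.degrees(w)+180)%360-180)
    print("t %.2f pos"%o["time"],p,"yaw %.2f"%np.degrees(w),"w %.4f ff %.1f"%(o["width"],o["finger_force"]),"F",o["wrist_force"])
    return np.round(1000*np.array([d[0]*np.cos(w)+d[1]*np.sin(w), d[0]*np.sin(w)-d[1]*np.cos(w), -d[2]]),1), round(t,1)
def box(c,yaw,lx,ly,z,rnd=False):
    if rnd: a=np.linspace(0,2*np.pi,40); q=np.c_[np.cos(a),np.sin(a)]*lx/2
    else: q=np.array([[1,1],[1,-1],[-1,-1],[-1,1],[1,1]])*[lx/2,ly/2]
    y=np.radians(yaw); q=q@np.array([[np.cos(y),np.sin(y)],[-np.sin(y),np.cos(y)]])+c
    return np.c_[q,np.full(len(q),z)]
def overlay(n,img,boxes,x,y,w,h,s,out):
    a=cv2.convertScaleAbs(cv2.resize(img[y:y+h,x:x+w],None,fx=s,fy=s,interpolation=cv2.INTER_CUBIC),alpha=1.4)
    for b in boxes:
        q=(proj(n,b)-[x,y]+.5)*s; cv2.polylines(a,[np.round(q).astype(int)],False,(0,0,255),1)
    cv2.imwrite(out,a)
E
python3 - <<'E'
from h import *
print(to(.35,-.05,.26,67))
for a,b in [((381,123),(253,137)),((404,95),(240,108))]: print(tri(a,b))
print([plane("top",(309,125),z) for z in (.1,.2)],[plane("top",(303,20),z) for z in (.2,)])
B=[box((.6645,-.090),0,.095,0,.075,1),box((.4535,.2291),8.5,.075,.075,.068),box((.457,.079),-5.7,.115,.053,.060),box((.4634,-.0757),10.7,.134,.114,.012),
 box((.6633,-.0914),-23,.077,.077,.076),box((.4522,.2308),30,.117,.055,.079),box((.459,.078),0,.097,0,.071,1)]
im=cv2.imread("pics/top0.png"); overlay("top",im,B,165,137,200,148,4,"pics/ov1.png")
E
```

```text
t 0.90 pos [ 0.1978 -0.252   0.2559] yaw 39.27 w 0.0939 ff 0.0 F [-1.3207  0.246  -0.2934]
(array([245.7, -60. ,  -4.1]), np.float64(-27.7))
(array([ 0.7564, -0.1993,  0.058 ]), np.float64(0.006067313591655667))
(array([ 0.8142, -0.2372,  0.104 ]), np.float64(0.008176856608439427))
[array([ 0.7348, -0.0236]), array([ 0.7   , -0.0152])] [array([ 0.9241, -0.0009])]
```

View pics/ov1.png

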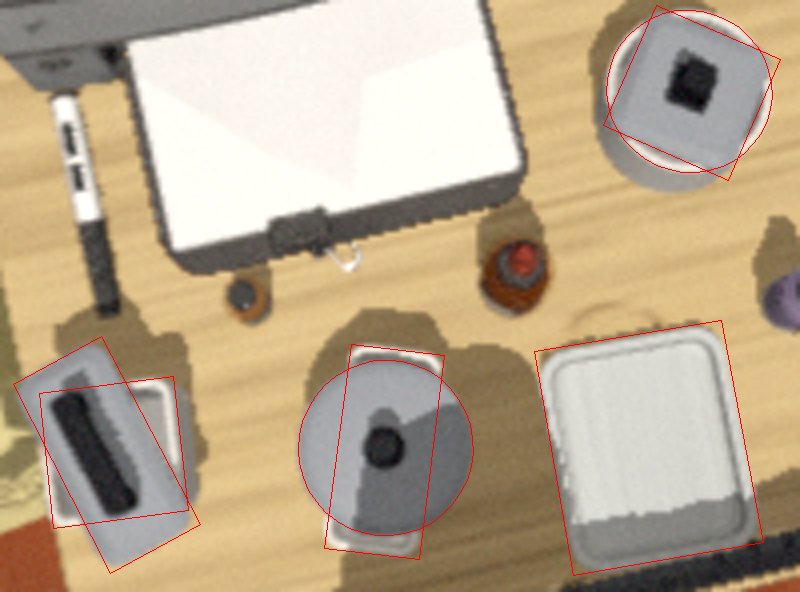

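The outlines fit the picture well; the square jar may need 1–2° more yaw. I carry on to the square lid by way of a point clear of the microscope.

carry_out:
  increments:
    - [0, [41, -10, 0], 0]
    - [0, [41, -10, 0], 0]
    - [0, [41, -10, 0], 0]
    - [0, [41, -10, 0], 0]
    - [0, [41, -10, 0], 0]
    - [0, [41, -10, 0], 0]
    - [0, [0, 0, 0], -8.5]
    - [0, [0, 0, 0], -8.5]

```text
time: 1.7
tool_pos: [0.352, -0.0504, 0.2548]
ee_rot: [-3.14, 0.001, 0.985]
wrist_force: [0.3, 0.2, -0.9]
width: 0.0942
finger_force: 0.0
```

carry_out:
  increments:
    - [0, [0, 0, 0], -8.5]
    - [0, [0, 0, 0], -2.2]
    - [0, [0, 0, 0], 0]

```text
time: 2.0
tool_pos: [0.3515, -0.0519, 0.255]
ee_rot: [-3.141, 0.0, 1.162]
wrist_force: [0.8, -0.1, 0.5]
width: 0.0941
finger_force: 0.0
```

```bash
python3 -c "
from h import *
print(to(.663,-.0905,.16,67))"
```

```text
t 2.00 pos [ 0.3515 -0.0519  0.255 ] yaw 66.55 w 0.0941 ff 0.0 F [ 0.7728 -0.1358  0.5472]
(array([ 88.5, 301.1,  95. ]), np.float64(-0.4))
```

carry_out:
  increments:
    - [60, [12.6, 43, 0], 0]
    - [100, [12.6, 43, 0], 0]
    - [100, [12.6, 43, 0], 0]
    - [100, [12.6, 43, 0], 0]
    - [100, [12.6, 43, 0], 0]
    - [100, [12.7, 43, 0], 0]
    - [100, [12.7, 43, 47], 0]
    - [100, [0, 0, 47], 0]

```text
time: 2.8
tool_pos: [0.6575, -0.0905, 0.1715]
ee_rot: [3.136, -0.001, 1.16]
wrist_force: [0.2, 0.2, -0.8]
width: 0.0571
finger_force: 0.0
```

```bash
python3 - <<'E'
from h import *
print(to(.663,-.0905,.100,67))
a=robot.snapshot("scene")[90:240,190:390]; cv2.imwrite("pics/s1.png",cv2.resize(a,None,fx=3,fy=3,interpolation=cv2.INTER_CUBIC))
E
```

```text
t 2.80 pos [ 0.6575 -0.0905  0.1715] yaw 66.47 w 0.0571 ff 0.0 F [ 0.2406  0.1842 -0.8089]
(array([ 2.2,  5. , 71.5]), np.float64(-0.5))
```

View pics/s1.png

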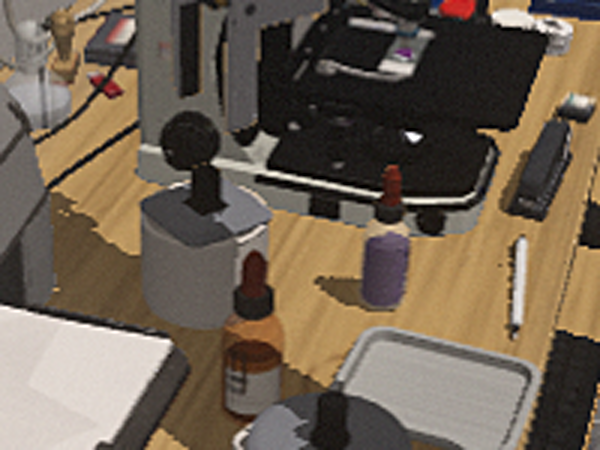

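The fingers straddle the black knob, whose top is at about (207,165) in the crop. The commanded pose is already at the lid's x and y, and the arm was still settling. I go down and grip.

carry_out:
  increments:
    - [100, [0, 0, 0], 0]
    - [100, [0, 0, 30], 0]
    - [100, [0, 0, 25], 0]
    - [100, [0, 0, 6], 0]
    - [100, [0, 0, 0], 0]

```text
time: 3.35
tool_pos: [0.6535, -0.0897, 0.1139]
ee_rot: [3.139, -0.001, 1.161]
wrist_force: [-0.3, 0.2, 0.7]
width: 0.0572
finger_force: 0.0
```

```bash
python3 -c "
from h import *
print(to(.663,-.0905,.099,67))"
```

```text
t 3.35 pos [ 0.6535 -0.0897  0.1139] yaw 66.53 w 0.0572 ff 0.0 F [-0.3359  0.2498  0.6751]
(array([ 3.1,  9. , 14.9]), np.float64(-0.5))
```

carry_out:
  increments:
    - [100, [3, 9, 5], 0]
    - [100, [0, 0, 8], 0]
    - [100, [0, 0, 2], 0]
    - [100, [0, 0, 0], 0]

```text
time: 3.75
tool_pos: [0.662, -0.0902, 0.0958]
ee_rot: [-3.141, 0.0, 1.162]
wrist_force: [-0.3, -0.7, 0.2]
width: 0.0569
finger_force: 0.0
```

```bash
python3 -c "
from h import *
print(to(.663,-.0905,.099,67))"
```

```text
t 3.75 pos [ 0.662  -0.0902  0.0958] yaw 66.55 w 0.0569 ff 0.0 F [-0.3253 -0.7199  0.1852]
(array([ 0.1,  1. , -3.2]), np.float64(-0.4))
```

carry_out:
  increments:
    - [100, [0, 1, -3], 0]
    - [255, [0, 0, 0], 0]
    - [255, [0, 0, 0], 0]
    - [255, [0, 0, 0], 0]
    - [255, [0, 0, 0], 0]
    - [255, [0, 0, 0], 0]
    - [255, [0, 0, 0], 0]
    - [255, [0, 0, 0], 0]

```text
time: 4.55
tool_pos: [0.6632, -0.0907, 0.0993]
ee_rot: [3.142, 0.0, 1.161]
wrist_force: [0.4, 0.3, 0.1]
width: 0.0179
finger_force: 29.8
```

carry_out:
  increments:
    - [255, [0, 0, -20], 0]
    - [255, [0, 0, -30], 0]
    - [255, [0, 0, -30], 0]
    - [255, [0, 0, -20], 0]
    - [255, [0, 0, 0], 0]

```text
time: 5.05
tool_pos: [0.6648, -0.091, 0.2037]
ee_rot: [3.134, -0.001, 1.162]
wrist_force: [-0.5, -0.3, 0.4]
width: 0.0175
finger_force: 29.8
```

```bash
python3 -c "
from h import *
print(to(.4634,-.0757,.20,100.7))"
```

```text
t 5.05 pos [ 0.6648 -0.091   0.2037] yaw 66.55 w 0.0175 ff 29.8 F [-0.4554 -0.3203  0.4215]
(array([ -66.1, -190.9,    3.7]), np.float64(-34.1))
```

carry_out:
  increments:
    - [255, [-11.2, -32.5, 0], 0]
    - [255, [-11.2, -32.5, 0], 0]
    - [255, [-11.2, -32.5, 0], 0]
    - [255, [-11.2, -32.5, 0], 0]
    - [255, [-11.2, -32.5, 0], 0]
    - [255, [-11.2, -32.5, 0], 0]
    - [255, [0, 0, 0], 8]
    - [255, [0, 0, 0], 8]

```text
time: 5.85
tool_pos: [0.4557, -0.0744, 0.1975]
ee_rot: [-3.14, 0.001, 0.876]
wrist_force: [0.1, -0.1, -1.0]
width: 0.0179
finger_force: 29.8
```

carry_out:
  increments:
    - [255, [0, 0, 0], 8]
    - [255, [0, 0, 0], 8]
    - [255, [0, 0, 0], 8]
    - [255, [0, 0, 0], 8]
    - [255, [0, 0, 0], 8]
    - [255, [0, 0, 0], 0]
    - [255, [0, 0, 0], 0]

```text
time: 6.55
tool_pos: [0.4569, -0.0746, 0.198]
ee_rot: [-3.141, 0.002, 0.187]
wrist_force: [-0.6, -0.5, -0.4]
width: 0.0178
finger_force: 29.8
```

```bash
python3 -c "
from h import *
print(to(.459,-.0757,.039,10.7))"
```

```text
t 6.55 pos [ 0.4569 -0.0746  0.198 ] yaw 10.71 w 0.0178 ff 29.8 F [-0.6129 -0.5268 -0.4315]
(array([  1.8,   1.5, 159. ]), np.float64(0.0))
```

carry_out:
  increments:
    - [255, [2, 1, 35], 0]
    - [255, [0, 0, 40], 0]
    - [255, [0, 0, 40], 0]
    - [255, [0, 0, 30], 0]
    - [255, [0, 0, 8], 0]
    - [255, [0, 0, 0], 0]
    - [255, [0, 0, 0], 0]

```text
time: 7.25
tool_pos: [0.461, -0.0757, 0.0479]
ee_rot: [3.14, -0.003, 0.185]
wrist_force: [0.6, -0.0, -1.3]
width: 0.018
finger_force: 29.8
```

```bash
python3 -c "
from h import *
print(to(.459,-.0757,.038,10.7))"
```

```text
t 7.25 pos [ 0.461  -0.0757  0.0479] yaw 10.59 w 0.0180 ff 29.8 F [ 0.6367 -0.0188 -1.3249]
(array([-1.9, -0.4,  9.9]), np.float64(-0.1))
```

carry_out:
  increments:
    - [255, [0, 0, 6], 0]
    - [255, [0, 0, 3], 0]
    - [255, [0, 0, 0], 0]
    - [255, [0, 0, 0], 0]

```text
time: 7.65
tool_pos: [0.4599, -0.0754, 0.0376]
ee_rot: [3.141, -0.001, 0.184]
wrist_force: [-0.2, 0.2, -1.2]
width: 0.0181
finger_force: 29.8
```

carry_out:
  increments:
    - [255, [0, 0, 1.5], 0]
    - [255, [0, 0, 0], 0]
    - [255, [0, 0, 0], 0]

```text
time: 7.95
tool_pos: [0.4601, -0.0755, 0.0372]
ee_rot: [3.141, -0.001, 0.184]
wrist_force: [-2.0, 1.7, 5.8]
width: 0.0181
finger_force: 29.9
```

carry_out:
  increments:
    - [100, [0, 0, 0], 0]
    - [100, [0, 0, 0], 0]
    - [100, [0, 0, 0], 0]
    - [100, [0, 0, -40], 0]
    - [100, [0, 0, -45], 0]
    - [100, [0, 0, -45], 0]
    - [100, [0, 0, -15], 0]
    - [100, [0, 0, 0], 0]

```text
time: 8.75
tool_pos: [0.4616, -0.0759, 0.1843]
ee_rot: [3.138, -0.007, 0.184]
wrist_force: [-0.6, 1.0, 0.1]
width: 0.057
finger_force: 0.0
```

```bash
python3 - <<'E'
from h import *
print(to(.4588,.0778,.12,10.6))
im=robot.snapshot("scene"); B=[box((.4634,-.0757),10.7,.134,.114,.012),box((.460,-.0755),10.7,.077,.077,.015),box((.6645,-.090),0,.095,0,.075,1)]
overlay("scene",im,B,205,110,200,190,3,"pics/s2.png")
E
```

```text
t 8.75 pos [ 0.4616 -0.0759  0.1843] yaw 10.55 w 0.0570 ff 0.0 F [-0.5559  0.9775  0.123 ]
(array([  25.4, -151.6,   64.3]), np.float64(-0.0))
```

View pics/s2.png

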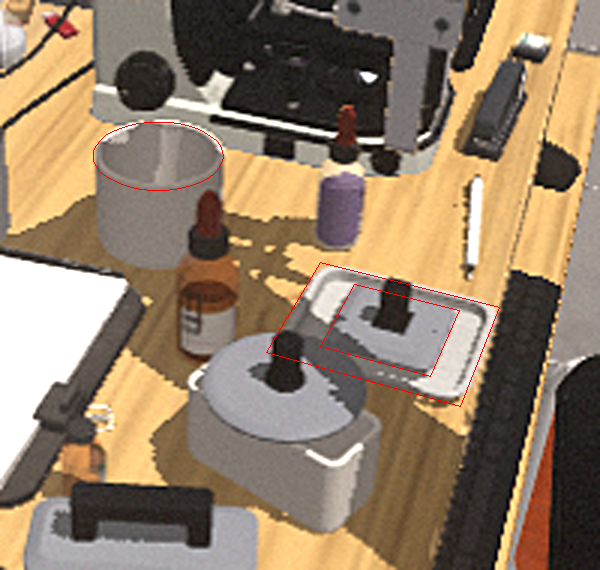

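The square lid lies flat in the tray, around (395,330) in the crop. The open round jar matches its outline at (158,157). Next comes the round lid.

carry_out:
  increments:
    - [100, [4.3, -25.2, 0], 0]
    - [100, [4.3, -25.2, 0], 0]
    - [100, [4.3, -25.2, 0], 0]
    - [100, [4.3, -25.2, 0], 0]
    - [100, [4.3, -25.2, 0], 0]
    - [100, [4.3, -25.2, 30], 0]
    - [100, [0, 0, 30], 0]
    - [100, [0, 0, 0], 0]

```text
time: 9.6
tool_pos: [0.4523, 0.0784, 0.1137]
ee_rot: [-3.14, 0.014, 0.186]
wrist_force: [0.1, 0.2, -0.0]
width: 0.0568
finger_force: 0.0
```

carry_out:
  increments:
    - [100, [0, 0, 0], 0]

```text
time: 9.7
tool_pos: [0.456, 0.0778, 0.1189]
ee_rot: [-3.141, 0.005, 0.184]
wrist_force: [0.8, -0.5, 0.9]
width: 0.0571
finger_force: 0.0
```

```bash
python3 -c "
from h import *
print(to(.4588,.0778,.0955,10.6))"
```

```text
t 9.70 pos [0.456  0.0778 0.1189] yaw 10.55 w 0.0571 ff 0.0 F [ 0.7983 -0.5092  0.9034]
(array([ 2.7,  0.5, 23.4]), np.float64(-0.1))
```

carry_out:
  increments:
    - [100, [1.5, 0, 10], 0]
    - [100, [0, 0, 9], 0]
    - [100, [0, 0, 4], 0]
    - [100, [0, 0, 0], 0]
    - [100, [0, 0, 0], 0]

```text
time: 10.2
tool_pos: [0.459, 0.0782, 0.098]
ee_rot: [3.141, -0.0, 0.184]
wrist_force: [-0.4, 0.2, -0.4]
width: 0.0571
finger_force: 0.0
```

carry_out:
  increments:
    - [100, [0, 0, 3], 0]
    - [255, [0, 0, 0], 0]
    - [255, [0, 0, 0], 0]
    - [255, [0, 0, 0], 0]
    - [255, [0, 0, 0], 0]
    - [255, [0, 0, 0], 0]
    - [255, [0, 0, 0], 0]

```text
time: 10.9
tool_pos: [0.4589, 0.0783, 0.0949]
ee_rot: [3.141, -0.0, 0.184]
wrist_force: [0.1, -0.4, 0.4]
width: 0.0168
finger_force: 30.0
```

carry_out:
  increments:
    - [255, [0, 0, -15], 0]
    - [255, [0, 0, -30], 0]
    - [255, [0, 0, -40], 0]
    - [255, [0, 0, -20], 0]
    - [255, [0, 0, 0], -8]
    - [255, [0, 0, 0], -8]
    - [255, [0, 0, 0], -8]
    - [255, [0, 0, 0], -8]

```text
time: 11.7
tool_pos: [0.4586, 0.0783, 0.1994]
ee_rot: [-3.141, 0.001, 0.748]
wrist_force: [0.3, -0.5, -1.6]
width: 0.0175
finger_force: 30.0
```

carry_out:
  increments:
    - [255, [0, 0, 0], -8]
    - [255, [0, 0, 0], -8]
    - [255, [0, 0, 0], -8]
    - [255, [0, 0, 0], 0]

```text
time: 12.1
tool_pos: [0.4586, 0.0783, 0.1993]
ee_rot: [-3.141, 0.0, 1.161]
wrist_force: [-0.6, 0.7, -1.6]
width: 0.0172
finger_force: 30.0
```

```bash
python3 -c "
from h import *
print(to(.6645,-.0905,.20,67))"
```

```text
t 12.10 pos [0.4586 0.0783 0.1993] yaw 66.53 w 0.0172 ff 30.0 F [-0.5592  0.6979 -1.5909]
(array([-72.8, 256.1,  -0.7]), np.float64(-0.5))
```

carry_out:
  increments:
    - [255, [-10.4, 36.6, 0], 0]
    - [255, [-10.4, 36.6, 0], 0]
    - [255, [-10.4, 36.6, 0], 0]
    - [255, [-10.4, 36.6, 0], 0]
    - [255, [-10.4, 36.6, 0], 0]
    - [255, [-10.4, 36.6, 0], 0]
    - [255, [-10.4, 36.6, 0], 0]
    - [255, [0, 0, 0], 0]

```text
time: 12.9
tool_pos: [0.6668, -0.094, 0.1962]
ee_rot: [-3.139, 0.002, 1.155]
wrist_force: [-0.0, 1.3, -1.3]
width: 0.0176
finger_force: 30.0
```

carry_out:
  increments:
    - [255, [0, 0, 25], 0]
    - [255, [0, 0, 25], 0]
    - [255, [0, 0, 20], 0]
    - [255, [0, 0, 5], 0]
    - [255, [0, 0, 0], 0]
    - [255, [0, 0, 0], 0]

```text
time: 13.5
tool_pos: [0.6654, -0.0903, 0.1263]
ee_rot: [3.139, -0.0, 1.161]
wrist_force: [0.5, 1.0, -0.5]
width: 0.0173
finger_force: 30.0
```

```bash
python3 -c "
from h import *
print(to(.6645,-.0905,.0995,67))"
```

```text
t 13.50 pos [ 0.6654 -0.0903  0.1263] yaw 66.52 w 0.0173 ff 30.0 F [ 0.5463  0.9959 -0.506 ]
(array([-0.6, -0.8, 26.8]), np.float64(-0.5))
```

carry_out:
  increments:
    - [255, [0, -1, 10], 0]
    - [255, [0, 0, 8], 0]
    - [255, [0, 0, 4], 0]
    - [255, [0, 0, 2], 0]
    - [255, [0, 0, 0], 0]
    - [255, [0, 0, 0], 0]

```text
time: 14.1
tool_pos: [0.6642, -0.0901, 0.101]
ee_rot: [3.141, -0.0, 1.161]
wrist_force: [1.1, -0.0, -1.0]
width: 0.0174
finger_force: 30.0
```

carry_out:
  increments:
    - [255, [0, 0, 2], 0]
    - [255, [0, 0, 0], 0]
    - [255, [0, 0, 0], 0]

```text
time: 14.4
tool_pos: [0.6645, -0.0902, 0.0999]
ee_rot: [3.14, -0.0, 1.161]
wrist_force: [-0.2, -0.8, 2.7]
width: 0.0178
finger_force: 30.0
```

carry_out:
  increments:
    - [100, [0, 0, 0], 0]
    - [100, [0, 0, 0], 0]
    - [100, [0, 0, 0], 0]
    - [100, [0, 0, -20], 0]
    - [100, [0, 0, -40], 0]
    - [100, [0, 0, -25], 0]
    - [100, [0, 0, 0], 8]
    - [100, [0, 0, 0], 8]

```text
time: 15.2
tool_pos: [0.6647, -0.0902, 0.1855]
ee_rot: [3.139, -0.001, 0.877]
wrist_force: [-0.6, 1.0, -1.2]
width: 0.0571
finger_force: 0.0
```

carry_out:
  increments:
    - [100, [0, 0, 0], 8]
    - [100, [0, 0, 0], 8]
    - [100, [0, 0, 0], 4.5]
    - [100, [0, 0, 0], 0]

```text
time: 15.6
tool_pos: [0.6639, -0.0901, 0.1834]
ee_rot: [-3.141, 0.001, 0.525]
wrist_force: [-0.4, -0.7, -0.0]
width: 0.0567
finger_force: 0.0
```

```bash
python3 -c "
from h import *
print(to(.452,.2303,.18,30))"
```

```text
t 15.60 pos [ 0.6639 -0.0901  0.1834] yaw 30.06 w 0.0567 ff 0.0 F [-0.4244 -0.7269 -0.0444]
(array([ -22.9, -383.4,    3.4]), np.float64(0.1))
```

carry_out:
  increments:
    - [100, [-2.3, -38.3, 0], 0]
    - [100, [-2.3, -38.3, 0], 0]
    - [100, [-2.3, -38.3, 0], 0]
    - [100, [-2.3, -38.3, 0], 0]
    - [100, [-2.3, -38.3, 0], 0]
    - [100, [-2.3, -38.3, 0], 0]
    - [100, [-2.3, -38.3, 0], 0]
    - [100, [-2.3, -38.3, 0], 0]

```text
time: 16.4
tool_pos: [0.4935, 0.1671, 0.1838]
ee_rot: [3.142, -0.0, 0.526]
wrist_force: [0.0, -0.6, 0.1]
width: 0.0568
finger_force: 0.0
```

carry_out:
  increments:
    - [100, [-2.3, -38.3, 0], 0]
    - [100, [-2.3, -38.3, 0], 0]
    - [100, [0, 0, 0], 0]
    - [100, [0, 0, 30], 0]
    - [100, [0, 0, 15], 0]
    - [100, [0, 0, 0], 0]
    - [100, [0, 0, 0], 0]

```text
time: 17.1
tool_pos: [0.4527, 0.2294, 0.1389]
ee_rot: [3.141, 0.0, 0.524]
wrist_force: [0.4, -0.4, 1.1]
width: 0.0571
finger_force: 0.0
```

```bash
python3 - <<'E'
from h import *
print(to(.452,.2303,.102,30))
im=robot.snapshot("scene"); B=[box((.6645,-.090),0,.097,0,.075,1),box((.452,.2303),30,.070,.016,.114)]
overlay("scene",im,B,205,110,200,200,3,"pics/s3.png")
E
```

```text
t 17.10 pos [0.4527 0.2294 0.1389] yaw 30.05 w 0.0571 ff 0.0 F [ 0.3551 -0.3543  1.0641]
(array([-0.2, -1.2, 36.9]), np.float64(0.0))
```

View pics/s3.png

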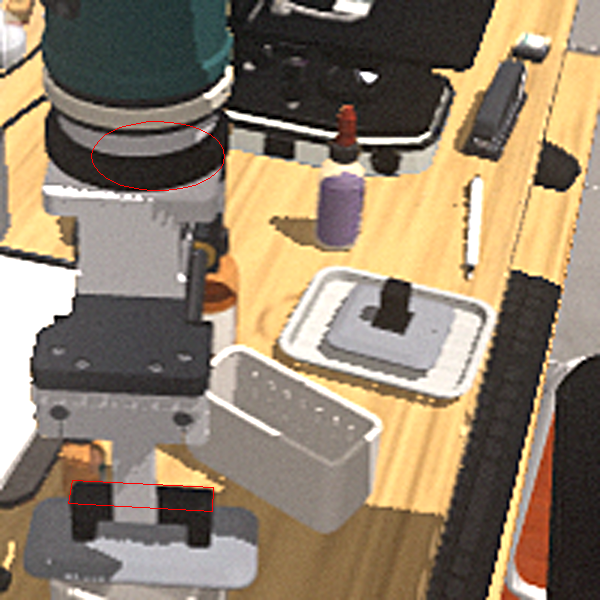

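The fingers are above the middle of the black bar, at about (140,495). The long jar is open and unmoved. I go down and grip.

carry_out:
  increments:
    - [100, [0, -1, 15], 0]
    - [100, [0, 0, 12], 0]
    - [100, [0, 0, 7], 0]
    - [100, [0, 0, 2], 0]
    - [100, [0, 0, 0], 0]
    - [100, [0, 0, 0], 0]

```text
time: 17.75
tool_pos: [0.4522, 0.2309, 0.1033]
ee_rot: [3.141, -0.001, 0.524]
wrist_force: [-0.1, 0.9, 0.1]
width: 0.0572
finger_force: 0.0
```

carry_out:
  increments:
    - [255, [0, 0, 0], 0]
    - [255, [0, 0, 0], 0]
    - [255, [0, 0, 0], 0]
    - [255, [0, 0, 0], 0]
    - [255, [0, 0, 0], 0]
    - [255, [0, 0, 0], 0]

```text
time: 18.35
tool_pos: [0.4518, 0.2308, 0.1027]
ee_rot: [3.142, 0.0, 0.524]
wrist_force: [0.2, 0.0, 0.5]
width: 0.0156
finger_force: 30.0
```

carry_out:
  increments:
    - [255, [0, 0, -15], 0]
    - [255, [0, 0, -30], 0]
    - [255, [0, 0, -30], 0]
    - [255, [0, 0, -10], 0]
    - [255, [0, 0, 0], 8]
    - [255, [0, 0, 0], 8]
    - [255, [0, 0, 0], 8]
    - [255, [0, 0, 0], 8]

```text
time: 19.15
tool_pos: [0.4513, 0.2306, 0.1864]
ee_rot: [3.141, 0.002, -0.04]
wrist_force: [-0.8, 0.5, -2.3]
width: 0.0158
finger_force: 30.0
```

carry_out:
  increments:
    - [255, [0, 0, 0], 3.7]
    - [255, [0, 0, 0], 0]

```text
time: 19.35
tool_pos: [0.4513, 0.2306, 0.1864]
ee_rot: [3.141, 0.002, -0.098]
wrist_force: [-0.4, 0.3, -2.2]
width: 0.0156
finger_force: 30.0
```

```bash
python3 - <<'E'
from h import *
print(to(.457,.079,.16,-5.7))
B=[box((.457,.079),-5.7,.115,.053,.060),box((.4535,.2291),8.5,.075,.075,.068),box((.6645,-.090),0,.097,0,.075,1)]
overlay("scene",robot.snapshot("scene"),B,205,110,200,200,4,"pics/s4.png")
a=cv2.imread("pics/s4.png"); t="pics/t4.png"
overlay("top",robot.snapshot("top"),B,165,137,200,148,4,t); b=cv2.imread(t)
h=np.vstack([cv2.resize(a,(600,600))[200:500],cv2.resize(b,(600,444))[:300]]); cv2.imwrite("pics/both4.png",h[:600])
E
```

```text
t 19.35 pos [0.4513 0.2306 0.1864] yaw -5.64 w 0.0156 ff 30.0 F [-0.3877  0.3224 -2.1668]
(array([ 20.6, 150.3,  26.4]), np.float64(0.1))
```

View pics/both4.png

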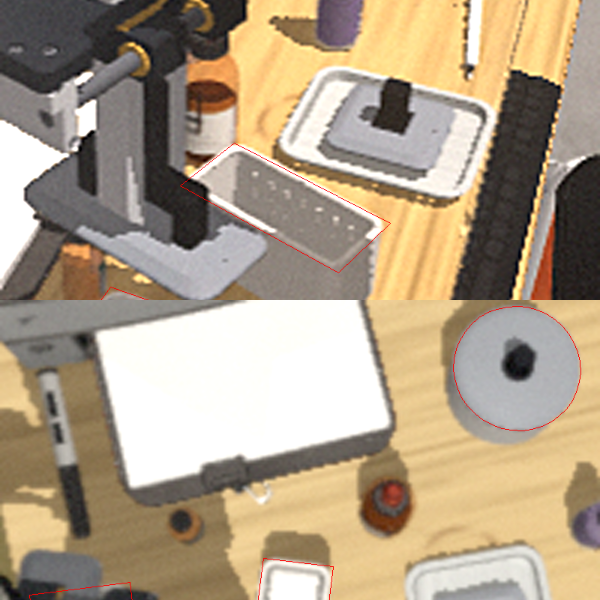

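The round lid sits home on its jar: the flange matches the red circle in the top view. The long jar's outline agrees to within 2 mm. I carry the long lid over.

carry_out:
  increments:
    - [255, [4, 30, 0], 0]
    - [255, [4, 30, 0], 0]
    - [255, [4, 30, 0], 0]
    - [255, [4, 30, 0], 0]
    - [255, [4.5, 30, 0], 0]
    - [255, [0, 0, 20], 0]
    - [255, [0, 0, 20], 0]
    - [255, [0, 0, 20], 0]

```text
time: 20.25
tool_pos: [0.4574, 0.0791, 0.127]
ee_rot: [-3.142, -0.0, -0.098]
wrist_force: [-1.0, 0.2, -0.6]
width: 0.0159
finger_force: 30.0
```

carry_out:
  increments:
    - [255, [0, 0, 10], 0]
    - [255, [0, 0, 0], 0]
    - [255, [0, 0, 0], 0]

```text
time: 20.55
tool_pos: [0.4578, 0.0796, 0.1183]
ee_rot: [-3.142, -0.001, -0.098]
wrist_force: [-0.3, 0.2, -1.1]
width: 0.0157
finger_force: 30.0
```

```bash
python3 -c "
from h import *
print(to(.457,.079,.0847,-5.7))"
```

```text
t 20.55 pos [0.4578 0.0796 0.1183] yaw -5.62 w 0.0157 ff 30.0 F [-0.3341  0.2258 -1.0601]
(array([-0.7,  0.7, 33.6]), np.float64(0.1))
```

carry_out:
  increments:
    - [255, [-0.7, 0.5, 12], 0]
    - [255, [0, 0, 10], 0]
    - [255, [0, 0, 6], 0]
    - [255, [0, 0, 3], 0]
    - [255, [0, 0, 0], 0]
    - [255, [0, 0, 0], 0]

```text
time: 21.15
tool_pos: [0.4568, 0.0791, 0.0869]
ee_rot: [3.142, -0.0, -0.099]
wrist_force: [0.4, -0.8, -1.3]
width: 0.0157
finger_force: 30.0
```

carry_out:
  increments:
    - [255, [0, 0, 2], 0]
    - [255, [0, 0, 0], 0]
    - [255, [0, 0, 0], 0]

```text
time: 21.45
tool_pos: [0.4568, 0.0791, 0.0849]
ee_rot: [3.142, -0.0, -0.099]
wrist_force: [0.2, 0.1, -1.2]
width: 0.0159
finger_force: 30.0
```

carry_out:
  increments:
    - [255, [0, 0, 1], 0]
    - [255, [0, 0, 0], 0]

```text
time: 21.65
tool_pos: [0.4569, 0.0792, 0.0848]
ee_rot: [-3.141, -0.001, -0.099]
wrist_force: [-2.2, -0.0, 4.7]
width: 0.0155
finger_force: 30.0
```

carry_out:
  increments:
    - [100, [0, 0, 0], 0]
    - [100, [0, 0, 0], 0]
    - [100, [0, 0, 0], 0]
    - [100, [0, 0, -30], 0]
    - [100, [0, 0, -40], 0]
    - [100, [0, 0, -30], 0]
    - [100, [0, 0, 0], -8.1]
    - [100, [0, 0, 0], -8.1]

```text
time: 22.45
tool_pos: [0.4576, 0.0791, 0.1853]
ee_rot: [3.141, -0.003, 0.19]
wrist_force: [-1.1, 0.5, -0.2]
width: 0.0572
finger_force: 0.0
```

carry_out:
  increments:
    - [100, [0, 0, 0], 0]
    - [100, [0, 0, 0], 0]

```text
time: 22.65
tool_pos: [0.4565, 0.079, 0.1834]
ee_rot: [3.142, 0.001, 0.181]
wrist_force: [0.1, -1.3, 0.6]
width: 0.0573
finger_force: 0.0
```

```bash
python3 - <<'E'
from h import *
print(to(.460,-.0755,.10,10.6))
B=[box((.457,.079),-5.7,.117,.055,.060),box((.4535,.2291),8.5,.075,.075,.068),box((.4535,.2291),12,.075,.075,.068)]
overlay("top",robot.snapshot("top"),B,165,207,150,80,5,"pics/t5.png")
E
```

```text
t 22.65 pos [0.4565 0.079  0.1834] yaw 10.38 w 0.0573 ff 0.0 F [ 0.0743 -1.2575  0.5631]
(array([-24.4, 152.6,  83.4]), np.float64(-0.2))
```

View pics/t5.png

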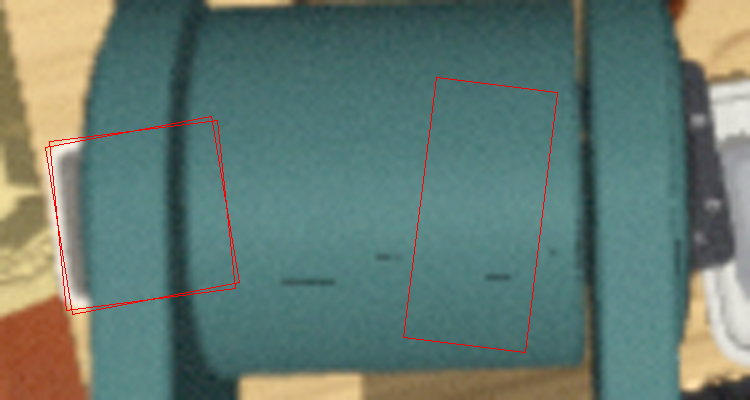

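The arm hides the jars from above; only the square jar's left rim shows, and it agrees. I'll fetch the square lid and look again from there.

carry_out:
  increments:
    - [100, [-4, 25.4, 0], 0]
    - [100, [-4, 25.4, 0], 0]
    - [100, [-4, 25.4, 0], 0]
    - [100, [-4, 25.4, 0], 0]
    - [100, [-4, 25.4, 0], 0]
    - [100, [-4, 25.4, 20], 0]
    - [100, [0, 0, 40], 0]
    - [100, [0, 0, 23], 0]

```text
time: 23.5
tool_pos: [0.4596, -0.0757, 0.0979]
ee_rot: [-3.14, 0.003, 0.18]
wrist_force: [-0.2, 0.4, -0.4]
width: 0.0574
finger_force: 0.0
```

carry_out:
  increments:
    - [100, [0, 0, 0], 0]
    - [100, [0, 0, 0], 0]

```text
time: 23.7
tool_pos: [0.461, -0.0751, 0.1009]
ee_rot: [-3.141, 0.001, 0.183]
wrist_force: [-0.3, -0.3, 0.8]
width: 0.0571
finger_force: 0.0
```

```bash
python3 - <<'E'
from h import *
print(to(.460,-.0755,.0385,10.6))
B=[box((.457,.079),-5.7,.117,.055,.060),box((.4535,.2291),8.5,.075,.075,.068),box((.4535,.2291),12,.075,.075,.068)]
overlay("top",robot.snapshot("top"),B,165,207,130,80,6,"pics/t6.png")
E
```

```text
t 23.70 pos [ 0.461  -0.0751  0.1009] yaw 10.50 w 0.0571 ff 0.0 F [-0.2901 -0.3161  0.8275]
(array([-1. ,  0.2, 62.4]), np.float64(-0.1))
```

View pics/t6.png

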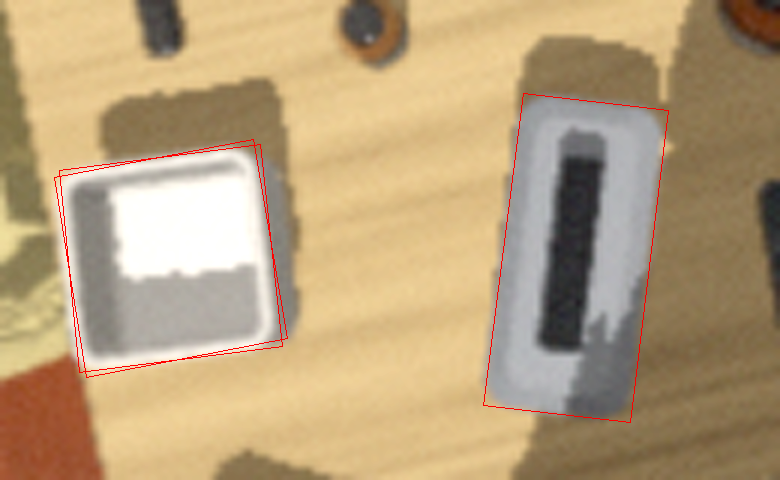

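The long lid is home, matching its outline. The square jar agrees to about 1 mm, so I use the target (0.454, 0.230) at yaw ≈ 8.5°. Next I grip the square lid.

carry_out:
  increments:
    - [100, [-1, 0, 25], 0]
    - [100, [0, 0, 20], 0]
    - [100, [0, 0, 11], 0]
    - [100, [0, 0, 5], 0]
    - [100, [0, 0, 1], 0]
    - [100, [0, 0, 0], 0]
    - [100, [0, 0, 0], 0]

```text
time: 24.45
tool_pos: [0.4609, -0.0756, 0.0399]
ee_rot: [3.141, -0.002, 0.184]
wrist_force: [0.0, 0.3, -0.0]
width: 0.0572
finger_force: 0.0
```

carry_out:
  increments:
    - [255, [0, 0, 0], 0]
    - [255, [0, 0, 0], 0]
    - [255, [0, 0, 0], 0]
    - [255, [0, 0, 0], 0]
    - [255, [0, 0, 0], 0]
    - [255, [0, 0, 0], 0]

```text
time: 25.05
tool_pos: [0.46, -0.0754, 0.0388]
ee_rot: [3.141, 0.0, 0.184]
wrist_force: [-0.6, 0.1, 0.1]
width: 0.0178
finger_force: 30.0
```

carry_out:
  increments:
    - [255, [0, 0, -15], 0]
    - [255, [0, 0, -40], 0]
    - [255, [0, 0, -45], 0]
    - [255, [0, 0, -40], 0]
    - [255, [0, 0, 0], 2]
    - [255, [0, 0, 0], 0]

```text
time: 25.65
tool_pos: [0.4606, -0.0755, 0.1802]
ee_rot: [3.14, -0.002, 0.149]
wrist_force: [0.5, -1.2, -1.6]
width: 0.0179
finger_force: 30.0
```

```bash
python3 -c "
from h import *
print(to(.454,.230,.12,8.5))"
```

```text
t 25.65 pos [ 0.4606 -0.0755  0.1802] yaw 8.55 w 0.0179 ff 30.0 F [ 0.5164 -1.1949 -1.62  ]
(array([  38.9, -303.1,   60.2]), np.float64(0.1))
```

carry_out:
  increments:
    - [255, [4.9, -37.9, 0], 0]
    - [255, [4.9, -37.9, 0], 0]
    - [255, [4.9, -37.9, 0], 0]
    - [255, [4.9, -37.9, 0], 0]
    - [255, [4.9, -37.9, 0], 0]
    - [255, [4.9, -37.9, 0], 0]
    - [255, [4.9, -37.9, 0], 0]
    - [255, [4.9, -37.9, 0], 0]

```text
time: 26.45
tool_pos: [0.4524, 0.2315, 0.1766]
ee_rot: [3.141, 0.004, 0.15]
wrist_force: [1.3, -0.2, -1.4]
width: 0.0172
finger_force: 30.0
```

carry_out:
  increments:
    - [255, [0, 0, 0], 0]
    - [255, [0, 0, 20], 0]
    - [255, [0, 0, 25], 0]
    - [255, [0, 0, 13], 0]
    - [255, [0, 0, 0], 0]
    - [255, [0, 0, 0], 0]

```text
time: 27.05
tool_pos: [0.4537, 0.2298, 0.1206]
ee_rot: [3.141, 0.001, 0.149]
wrist_force: [0.2, -0.6, -0.2]
width: 0.018
finger_force: 30.0
```

```bash
python3 -c "
from h import *
print(to(.454,.230,.0938,8.5))"
```

```text
t 27.05 pos [0.4537 0.2298 0.1206] yaw 8.52 w 0.0180 ff 30.0 F [ 0.2369 -0.5969 -0.2402]
(array([ 0.3, -0.1, 26.8]), np.float64(0.0))
```

carry_out:
  increments:
    - [255, [0, 0, 10], 0]
    - [255, [0, 0, 8], 0]
    - [255, [0, 0, 4], 0]
    - [255, [0, 0, 2], 0]
    - [255, [0, 0, 0], 0]
    - [255, [0, 0, 0], 0]

```text
time: 27.65
tool_pos: [0.4539, 0.2304, 0.097]
ee_rot: [3.142, -0.001, 0.149]
wrist_force: [0.2, -0.5, -1.5]
width: 0.0176
finger_force: 30.0
```

carry_out:
  increments:
    - [255, [0, 0, 2], 0]
    - [255, [0, 0, 0], 0]
    - [255, [0, 0, 0], 0]

```text
time: 27.95
tool_pos: [0.4537, 0.2303, 0.0948]
ee_rot: [3.142, -0.0, 0.149]
wrist_force: [-0.4, -0.1, -0.9]
width: 0.0174
finger_force: 30.0
```

carry_out:
  increments:
    - [255, [0, 0, 1], 0]
    - [255, [0, 0, 0], 0]
    - [255, [0, 0, 0], 0]

```text
time: 28.25
tool_pos: [0.4537, 0.2303, 0.0938]
ee_rot: [3.142, -0.0, 0.149]
wrist_force: [-0.1, 1.3, -1.1]
width: 0.0181
finger_force: 30.0
```

carry_out:
  increments:
    - [255, [0, 0, 1], 0]
    - [255, [0, 0, 0], 0]

```text
time: 28.45
tool_pos: [0.4538, 0.2304, 0.0938]
ee_rot: [3.142, -0.0, 0.149]
wrist_force: [-1.9, -0.4, 4.5]
width: 0.0176
finger_force: 30.0
```

carry_out:
  increments:
    - [100, [0, 0, 0], 0]
    - [100, [0, 0, 0], 0]
    - [100, [0, 0, 0], 0]
    - [100, [0, 0, -25], 0]
    - [100, [0, 0, -35], 0]
    - [100, [0, 0, -40], 0]
    - [100, [-15, 40, 0], 0]
    - [100, [-20, 42, 0], 0]

```text
time: 29.25
tool_pos: [0.4323, 0.144, 0.1944]
ee_rot: [3.141, -0.004, 0.152]
wrist_force: [-0.5, -1.6, -0.3]
width: 0.0571
finger_force: 0.0
```

carry_out:
  increments:
    - [100, [-20, 42, 0], 0]
    - [100, [-20, 42, 0], 0]
    - [100, [-20, 42, 0], 0]
    - [100, [-20, 40, 0], 0]
    - [100, [0, 0, 0], 0]
    - [100, [0, 0, 0], 0]

```text
time: 29.85
tool_pos: [0.3768, -0.0326, 0.1928]
ee_rot: [-3.141, -0.001, 0.146]
wrist_force: [0.3, -0.1, 0.2]
width: 0.0572
finger_force: 0.0
```

```bash
python3 - <<'E'
from h import *
print(to(.35,-.02,.2,8.5))
B=[box((.457,.079),-5.7,.117,.055,.060),box((.454,.230),8.5,.077,.077,.068),box((.6645,-.090),0,.097,0,.075,1)]
overlay("top",robot.snapshot("top"),B,165,137,200,148,4,"pics/t7.png")
overlay("scene",robot.snapshot("scene"),[],205,140,150,200,3,"pics/s7.png")
E
```

```text
t 29.85 pos [ 0.3768 -0.0326  0.1928] yaw 8.37 w 0.0572 ff 0.0 F [ 0.297  -0.1309  0.1585]
(array([-24.7, -16.4,  -7.2]), np.float64(-0.1))
```

View pics/t7.png

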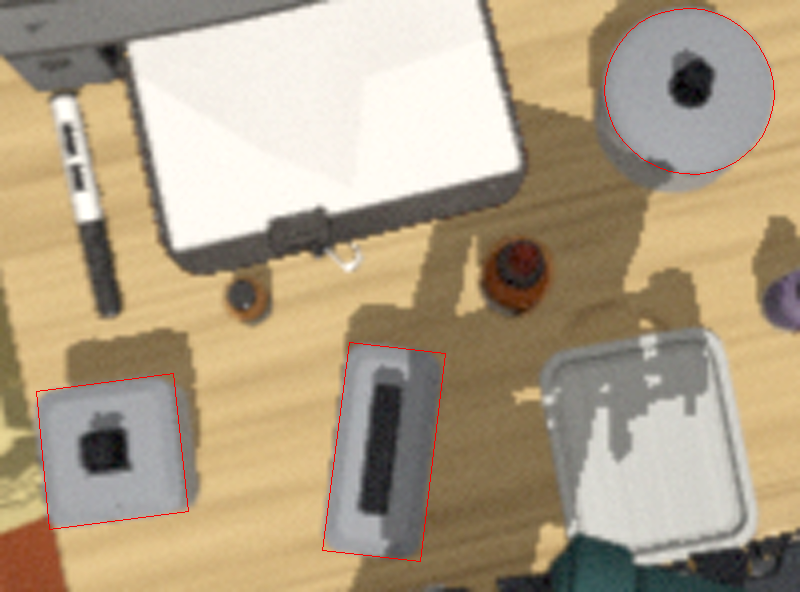

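View pics/s7.png

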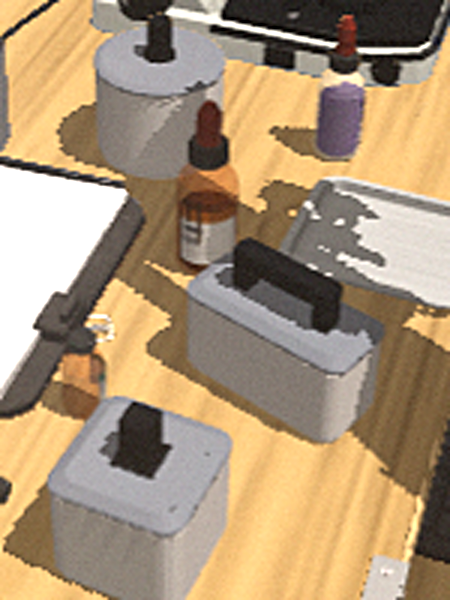

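All three lids sit flush on their own jars in both views, the bottles are upright, and the gripper is clear. I hand the job in.

```bash
python3 -c "
from h import *
print(robot.close_job())"
```

```text
the job is handed in; nothing more can be done
None
```

All three lids are on their own jars and look flush in both camera views, with the bottles upright and the gripper clear; I handed the job in at about 30 s of the 106 s allowed, and no verdict came back.

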